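Lid the two laundry tins

TASK

The two round tins on the workbench are standing open, and their two knobbed lids lie loose among the clutter. Put each lid on the tin it fits, the large lid on the large tin and the small lid on the small tin, so that each sits level and fully down, with both tins standing upright on the bench.

Things in the scene. Friction and masses are not known exactly. Their poses are not given: they have to be found in the camera images.
- large_tin: The larger open round aluminium tin, upright, loose, about 0.45 kg: outside diameter 100 mm, height 60 mm, inside diameter 94 mm, a few clothespins low inside (below 30 mm). Origin: centre of its underside; z up. Bystanders among the tins and lids are at most 62 mm tall; taller things stand only beyond x = 0.74 m or |y| = 0.5 m.
- small_tin: The smaller open round aluminium tin, upright, loose, about 0.3 kg: outside diameter 68 mm, height 50 mm, inside diameter 62 mm, two soap tablets low inside (below 28 mm). Origin: centre of its underside; z up. Bystanders among the tins and lids are at most 62 mm tall; taller things stand only beyond x = 0.74 m or |y| = 0.5 m.
- large_lid: The larger aluminium lid, knob up, about 90 g: tapered plug 12 mm deep (diameter 70 mm below, 84 mm above), then a disc of diameter 108 mm (height 12 to 15 mm), then a central black cylindrical knob of diameter 22 mm (height 15 to 41 mm). Origin: centre of the plug's underside, on the bench at the start; z up. Seated, the disc rests on the rim, origin 48 mm above the tin's.
- small_lid: The smaller aluminium lid, knob up, about 50 g: tapered plug 12 mm deep (diameter 40 mm below, 54 mm above), then a disc of diameter 76 mm (height 12 to 15 mm), then a central black cylindrical knob of diameter 22 mm (height 15 to 41 mm). Origin: centre of the plug's underside, on the bench at the start; z up. Seated, the disc rests on the rim, origin 38 mm above the tin's.

How it is judged:
By the outcome, as a careful person would: the job done as asked, in the order asked, and still so for the second after the job is handed in, with the robot touching nothing.
It also fails if it takes over 58 s, if anything falls off the work surface, if the arm or the gripper's body presses on something with over 40 N, if the wrist force passes 120 N, or if a joint passes its speed limit or range.

ROBOT

A 6-joint arm with a two-finger parallel gripper is mounted at the origin on the work surface. World frame = base frame: x ahead of the robot, y to its left, z up, the work surface at z = 0. Lengths are in mm, angles in rad, forces in N, time in s.
With the tool pointing down it reaches from about 350 to 775 mm from the base axis. Payload 7.3 kg.
Tool frame: the origin (TCP) lies at the very end of the fingers, on their centre line; the grasp point (between the pads) lies 19 mm behind it; z points along the fingers, y is the line along which they close (so a half turn about z gives the same grasp; the last joint's range is limited). The gripper opens to 92 mm and grips with 3 to 60 N. Pads are 19 mm wide; open, the fingers measure 130 mm over their backs; the gripper's body (75 mm by 190 mm) begins 47 mm behind the grasp point.
Start: joints at [1.13, 0.342, 1.524, -0, 1.275, -0.146], TCP at [152.523, 502.376, 226.741] pointing down, gripper open.
Joint ranges: [-2.53, 2.53], [-0.77, 2.02], [0.04, 2.7], [-1, 4.14], [0.28, 2.66], [-3.11, 3.11]. Speed limits (rad/s): [2.57, 2.57, 3.14, 3.14, 3.14, 3.14].

INTERFACE

Orientations are given as a unit quaternion [w, x, y, z].
In Python, from plant import * gives the robot as it stands. The module is installed in compiled form; this text tells all that it offers.
- The arm moves only by the shell command python3 -m jog 'ROWS' [FORCE]. ROWS is JSON, a list of rows, each an object with "delta_pos": the shift along the tool's x, y, z in cm, a list of three; "rot": the turn, a rotation vector about the tool's x, y, z in rad, a list of three; "gripper": the closure, from -1 (fully open) to 1 (shut). In form: [{"delta_pos": [x, y, z], "rot": [rx, ry, rz], "gripper": gripper}, ...]. A call has 1 to 12 rows; each row is the pose to reach, as a shift and turn from the pose commanded when the call began, along the tool's axes at that moment; what a row does not reach only later rows make up. A row lasts 1/12 s, in which the tool goes at most 41.7 mm and 7.16 degrees, less where a joint would pass 70% of its speed; a pose out of reach is approached as far as the arm can. A call with a gripper value outside its range is refused whole. The fingers move at their own pace and stop on an object; FORCE is the grip in N (left out, the last holds). Time passes only in rows, so rows that repeat a pose let the fingers close. It gives the time, the measured TCP pose, the force, the opening and the grip force at its end, in the units of the state.
- get_state(): the state, without advancing time (a new reading comes with each control period).
- grab_frame(name): name is "scene" or "top" or "wrist"; returns the picture (400x640x3 uint8, blue, green, red); there is no depth.
- get_calibration(name): a dict with "K" (3x3 intrinsics, pixels), "k1" (the pictures are not rectified: a ray, as slopes to the right and down, at radius r is drawn at 1 + k1 r^2 times it, then the intrinsics apply), "xyz" and "rotation" of the camera in the world. Camera axes: x right, y down, z forward; pixel columns grow to the right and rows downward; lengths in mm; the calibration is good to about 2 mm. A picture is of the moment at which its call begins: read the wrist's pose just before it. get_calibration takes no time and is no camera call; for the wrist camera it gives the pose at the moment of the call.
- close_job(): hands the job in; it is judged then, once.
Trained networks look in the newest picture that a camera, given by its name, has taken for a name from the list of things; names that differ only in an ending like _2 or _b are one class to them, and where a whole thing is asked for, a point or a joint stands for the part that bears it (a point fixed in the world has none). Each returns a list of dicts, best first, with "confidence" (0 to 1); they miss things now and then, are a little off and sometimes report something else, mostly with a low value. They report only what shows in the picture. A call takes as long as a camera call.
- search_frame(camera, label): "location" ([row, column] as shares, 0 to 1, of the picture: columns of its width, rows of its height, amid what is visible of it).
- masks_of(camera, label): "region" (400x640 bool, what is visible of it) and "location" ([row, column] as shares, 0 to 1, of the picture: columns of its width, rows of its height, amid what is visible of it).
- tip_of(camera, label): "location" ([row, column] as shares, 0 to 1, of the picture: columns of its width, rows of its height: a listed point, or the origin of a listed thing).
The state is a dict: "time_s": time; "joints": joint angles; "qvel": joint speeds; "joint_torque": joint torques, N m; "ee_pos": TCP position; "tcp_rot": TCP orientation; "wrist_force": force on the tool from outside, world axes, zero at the start; "wrist_torque": the same for the moment, N m; "finger_gap": opening from 0.0 (shut) to 1.0 (fully open); "gripper_force": force on a finger pad.
Only numpy, scipy, OpenCV 4.12 (cv2) and the standard library are available. Lean on these libraries where they do the work, as an engineer would, in place of code of your own. Each camera call takes 0.05 s, during which the arm holds its last target. There are 200 camera calls.

## Working session

There is one attempt and no reset: what is moved stays moved. The work goes in short steps, Python scripts to look and compute and a shell command to move; the robot and the scene stay as the last step left them, time stands still between calls to the robot, and variables do not carry over. Pictures are saved under pics/ and viewed, at most 10 in all, crops included, and the job is handed in when it is done.

```bash
mkdir -p pics; cat > h.py <<'E'
from plant import *
import numpy as np, cv2
from scipy.spatial.transform import Rotation as R
def rot(c):
    r=np.array(c["rotation"],float)
    return r if r.shape==(3,3) else R.from_quat(np.r_[r[1:],r[0]]).as_matrix()
def pix2w(c,uv,z):
    K=np.array(c["K"]);k=c["k1"]
    d=np.array([k,0,0,0,0.])
    n=cv2.undistortPoints(np.array(uv,float).reshape(-1,1,2),K,d).reshape(-1,2)
    v=np.c_[n,np.ones(len(n))]@rot(c).T
    o=np.array(c["xyz"],float)
    return o+v*((z-o[2])/v[:,2])[:,None]
def circ(mask):
    cs,_=cv2.findContours(mask.astype(np.uint8),0,1)
    return max(cs,key=cv2.contourArea).reshape(-1,2).astype(float)
def tool():
    s=get_state();q=s["tcp_rot"];return np.array(s["ee_pos"]),R.from_quat([q[1],q[2],q[3],q[0]]).as_matrix(),s
E
python3 - <<'E'
from h import *
p,M,s=tool();print(s);print(M.round(3))
for n in("top","scene"):
    f=grab_frame(n);cv2.imwrite(f"pics/{n}0.png",f);c=get_calibration(n);print(n,c)
    for l,z in(("large_tin",60),("small_tin",50),("large_lid",15),("small_lid",15)):
        for d in masks_of(n,l)[:3]:
            h=circ(d["region"]);w=pix2w(c,h,z)[:,:2]
            cc,r=cv2.minEnclosingCircle(w.astype(np.float32));r0,c0=d["location"]
            print(n,l,round(d["confidence"],2),(round(c0*640),round(r0*400)),np.round(cc),round(r,1),d["region"].sum())
E
```

```text
{'time_s': 0.0, 'joints': array([ 1.13000075e+00,  3.42727042e-01,  1.52502582e+00, -2.14248086e-05,
        1.27538908e+00, -1.45979657e-01]), 'qvel': array([ 1.35339962e-05,  4.86849057e-04, -2.27875531e-03, -5.10651396e-04,
       -1.76841863e-03, -1.41792126e-03]), 'joint_torque': array([-2.21997420e-04, -4.31237698e+01, -2.44223481e+01,  7.17388233e-02,
        5.60841768e-02, -1.70287094e-04]), 'ee_pos': array([152.34409326, 501.98242869, 226.03964975]), 'tcp_rot': array([-2.14215053e-04,  1.46871560e-01,  9.89155268e-01, -7.44501959e-04]), 'wrist_force': array([ 0.6999127 , -0.19998229,  0.01182507]), 'wrist_torque': array([ 0.02994231, -0.0349196 ,  0.01180371]), 'gripper_force': 0.0, 'finger_gap': 1.0023801562039552}
[[-0.957  0.291 -0.001]
 [ 0.291  0.957 -0.001]
 [ 0.    -0.002 -1.   ]]
top {'K': array([[447.99660454,   0.        , 312.63859317],
       [  0.        , 447.99660454, 200.62821067],
       [  0.        ,   0.        ,   1.        ]]), 'k1': -0.09633509333807276, 'xyz': array([ 402.58878419,   -4.32793655, 1057.01848344]), 'rotation': array([-0.05449774,  0.71
[... 197 characters left out ...]
large_lid 0.71 (201, 180) [572. 294.] 58.5 1649
top small_lid 0.89 (372, 167) [ 613. -110.] 39.0 826
scene {'K': array([[377.62953446,   0.        , 313.15423771],
       [  0.        , 377.62953446, 205.66041958],
       [  0.        ,   0.        ,   1.        ]]), 'k1': -0.07516735090796292, 'xyz': array([893.52535688, 178.83733659, 640.85016973]), 'rotation': array([-0.14761437,  0.51998876,  0.81033763, -0.22621806])}
scene large_tin 0.79 (444, 266) [584. 282.] 61.8 3186
scene large_tin 0.67 (200, 115) [ 469. -282.] 55.6 973
scene small_tin 0.68 (202, 119) [ 462. -289.] 57.0 931
scene large_lid 0.62 (364, 176) [434.  90.] 56.0 1825
scene small_lid 0.66 (235, 209) [ 616. -109.] 39.8 1083
```

View pics/top0.png

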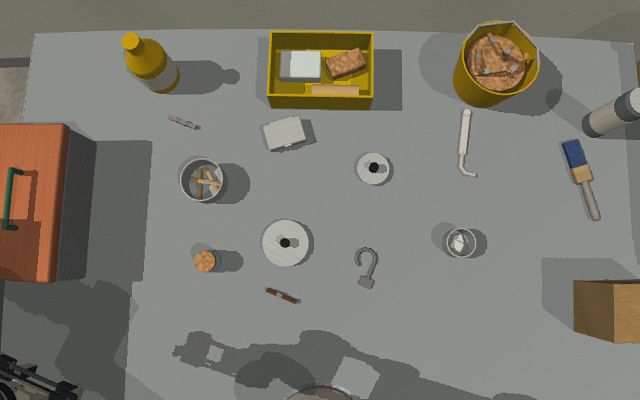

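View pics/scene0.png

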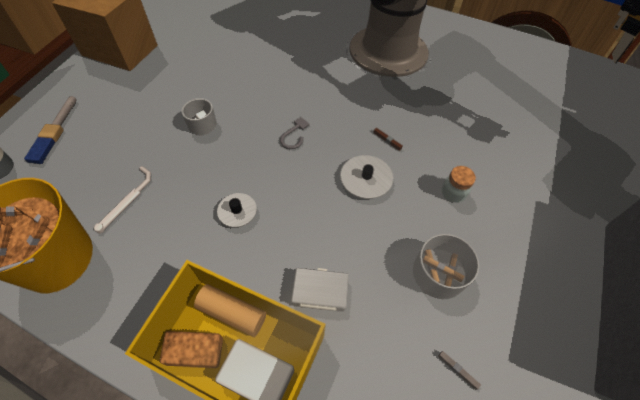

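The top view shows the large tin at (204,180), large lid at (285,243), small lid at (373,168) and small tin at (461,243). All have free space around them, and the scene view agrees. I'm moving over the large lid.

```bash
python3 -m jog '[{"delta_pos":[-38.6,-31.1,4],"rot":[0,0,0],"gripper":-0.5},{"delta_pos":[-38.6,-31.1,4],"rot":[0,0,0],"gripper":-0.5},{"delta_pos":[-38.6,-31.1,4],"rot":[0,0,0],"gripper":-0.5},{"delta_pos":[-38.6,-31.1,4],"rot":[0,0,0],"gripper":-0.5},{"delta_pos":[-38.6,-31.1,4],"rot":[0,0,0],"gripper":-0.5},{"delta_pos":[-38.6,-31.1,4],"rot":[0,0,0],"gripper":-0.5},{"delta_pos":[-38.6,-31.1,4],"rot":[0,0,0],"gripper":-0.5},{"delta_pos":[-38.6,-31.1,4],"rot":[0,0,0],"gripper":-0.5},{"delta_pos":[-38.6,-31.1,4],"rot":[0,0,0],"gripper":-0.5},{"delta_pos":[-38.6,-31.1,4],"rot":[0,0,0],"gripper":-0.5},{"delta_pos":[-38.6,-31.1,4],"rot":[0,0,0],"gripper":-0.5},{"delta_pos":[-38.6,-31.1,4],"rot":[0,0,0],"gripper":-0.5}]' 30
cat >> h.py <<'E'
def look(name,l,z,r):
    f=grab_frame(name);c=get_calibration(name);out=[]
    for d in masks_of(name,l)[:2]:
        h=circ(d["region"]);w=pix2w(c,h,z)[:,:2]
        cc,rr=cv2.minEnclosingCircle(w.astype(np.float32))
        p,M,s=tool();dl=np.r_[np.array(cc)-p[:2],0]@M
        print(name,l,round(d["confidence"],2),"xy",np.round(cc,1),"r",round(rr,1),"want",r,"tool d mm",dl.round(1))
    return f,c
E
python3 - <<'E'
from h import *
f,c=look("wrist","large_lid",15,54);cv2.imwrite("pics/w1.png",f);print(c,tool()[0])
E
```

```text
time_s: 1.5
ee_pos: [432.5, 90.4, 186.8]
tcp_rot: [0.0, 0.147, 0.989, 0.0]
wrist_force: [0.8, 0.0, 0.2]
finger_gap: 0.75
gripper_force: 0.0
wrist large_lid 0.96 xy [437.3  86.6] r 54.2 want 54 tool d mm [-3.4 -0.9  0. ]
{'K': array([[358.5033752 ,   0.        , 311.34834432],
       [  0.        , 358.5033752 , 199.23440854],
       [  0.        ,   0.        ,   1.        ]]), 'k1': 0.008448994863191015, 'xyz': array([362.01804366, 108.29428107, 343.84640232]), 'rotation': array([0.11803048, 0.79551783, 0.58801655, 0.08635233])} [434.28063646  88.4591551  186.41182739]
```

View pics/w1.png

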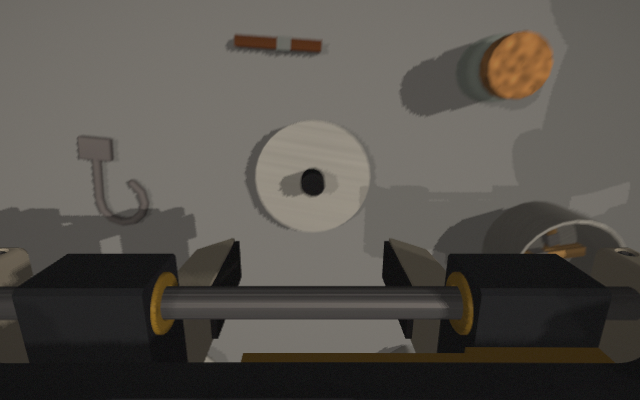

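The wrist view shows the large lid centred at about (313,176), with its knob at (313,182), between the fingers. I'll measure again now that the arm has settled.

```bash
python3 - <<'E'
from h import *
look("wrist","large_lid",15,54);look("top","large_lid",15,54);look("scene","large_lid",15,54)
look("wrist","large_tin",60,50)
E
```

```text
wrist large_lid 0.96 xy [430.6  93.8] r 54.5 want 54 tool d mm [1.5 1.4 0. ]
scene large_lid 0.77 xy [435.3  91.4] r 54.8 want 54 tool d mm [-5. -1. -0.]
scene large_lid 0.6 xy [ 435.1 -314.3] r 61.3 want 54 tool d mm [-1.218e+02 -3.895e+02 -1.000e-01]
wrist large_tin 0.93 xy [537.7 274.9] r 59.4 want 50 tool d mm [-4.990e+01  2.043e+02  1.000e-01]
```

```bash
python3 -m jog '[{"delta_pos":[0.05,0.1,4],"rot":[0,0,0],"gripper":-0.4},{"delta_pos":[0.05,0.1,8],"rot":[0,0,0],"gripper":-0.4},{"delta_pos":[0.05,0.1,12],"rot":[0,0,0],"gripper":-0.3},{"delta_pos":[0.05,0.1,15],"rot":[0,0,0],"gripper":-0.2},{"delta_pos":[0.05,0.1,16.6],"rot":[0,0,0],"gripper":-0.2},{"delta_pos":[0.05,0.1,16.6],"rot":[0,0,0],"gripper":-0.2},{"delta_pos":[0.05,0.1,16.6],"rot":[0,0,0],"gripper":1},{"delta_pos":[0.05,0.1,16.6],"rot":[0,0,0],"gripper":1},{"delta_pos":[0.05,0.1,16.6],"rot":[0,0,0],"gripper":1},{"delta_pos":[0.05,0.1,16.6],"rot":[0,0,0],"gripper":1},{"delta_pos":[0.05,0.1,16.6],"rot":[0,0,0],"gripper":1}]' 30
python3 -m jog '[{"delta_pos":[0,0,-4],"rot":[0,0,0],"gripper":1},{"delta_pos":[0,0,-8],"rot":[0,0,0],"gripper":1},{"delta_pos":[0,0,-12],"rot":[0,0,0],"gripper":1},{"delta_pos":[0,0,-13],"rot":[0,0,0],"gripper":1},{"delta_pos":[0,0,-13],"rot":[0,0,0],"gripper":1},{"delta_pos":[0,0,-13],"rot":[0,0,0],"gripper":1}]'
python3 - <<'E'
from h import *
f,c=look("wrist","large_lid",148,54);cv2.imwrite("pics/w2.png",f);print(tool()[0],tool()[2]["finger_gap"])
look("top","large_tin",60,50)
E
```

```text
time_s: 2.92
ee_pos: [432.0, 93.9, 21.8]
tcp_rot: [0.001, 0.147, 0.989, 0.0]
wrist_force: [-0.2, -0.5, 1.4]
finger_gap: 0.288
gripper_force: 0.0
time_s: 3.42
ee_pos: [431.5, 93.7, 151.4]
tcp_rot: [0.001, 0.147, 0.989, 0.0]
wrist_force: [0.3, 0.4, -1.5]
finger_gap: 0.004
gripper_force: 0.0
wrist large_lid 0.89 xy [397.4 102.5] r 29.5 want 54 tool d mm [34.2 -1.2  0.1]
[430.43813032  93.69158751 149.80548283] 0.0007423467103995175
top large_tin 0.77 xy [566.7 280. ] r 57.2 want 50 tool d mm [-76.2 217.9  -0.4]
```

View pics/w2.png

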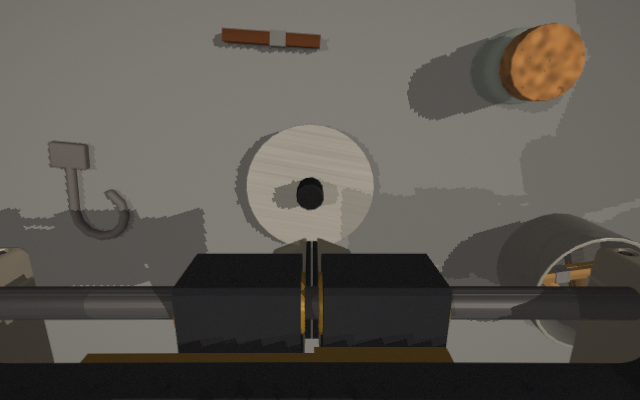

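The lid wasn't gripped because I lifted before the fingers had finished closing. It still lies in place at (311,185), so I'll repeat with more closing time.

```bash
python3 -m jog '[{"delta_pos":[0,0,4],"rot":[0,0,0],"gripper":0},{"delta_pos":[0,0,5],"rot":[0,0,0],"gripper":0},{"delta_pos":[0,0,5],"rot":[0,0,0],"gripper":0},{"delta_pos":[0,0,5],"rot":[0,0,0],"gripper":0},{"delta_pos":[0,0,8],"rot":[0,0,0],"gripper":0},{"delta_pos":[0,0,11],"rot":[0,0,0],"gripper":0},{"delta_pos":[0,0,13.1],"rot":[0,0,0],"gripper":0},{"delta_pos":[0,0,13.1],"rot":[0,0,0],"gripper":0.3},{"delta_pos":[0,0,13.1],"rot":[0,0,0],"gripper":1},{"delta_pos":[0,0,13.1],"rot":[0,0,0],"gripper":1},{"delta_pos":[0,0,13.1],"rot":[0,0,0],"gripper":1},{"delta_pos":[0,0,13.1],"rot":[0,0,0],"gripper":1}]' 30
python3 -m jog '[{"delta_pos":[0,0,0],"rot":[0,0,0],"gripper":1},{"delta_pos":[0,0,0],"rot":[0,0,0],"gripper":1},{"delta_pos":[0,0,0],"rot":[0,0,0],"gripper":1},{"delta_pos":[0,0,0],"rot":[0,0,0],"gripper":1}]'
```

```text
time_s: 4.62
ee_pos: [432.6, 93.8, 21.3]
tcp_rot: [0.002, 0.147, 0.989, 0.0]
wrist_force: [-0.4, -0.2, 5.5]
finger_gap: 0.232
gripper_force: 30.0
time_s: 4.95
ee_pos: [432.6, 93.8, 21.3]
tcp_rot: [0.002, 0.147, 0.989, 0.0]
wrist_force: [-0.1, -0.4, 7.5]
finger_gap: 0.236
gripper_force: 30.0
```

```bash
python3 -m jog '[{"delta_pos":[0,0,-4],"rot":[0,0,0],"gripper":1},{"delta_pos":[0,0,-8],"rot":[0,0,0],"gripper":1},{"delta_pos":[0,0,-12],"rot":[0,0,0],"gripper":1},{"delta_pos":[0,0,-13],"rot":[0,0,0],"gripper":1},{"delta_pos":[0,0,-13],"rot":[0,0,0],"gripper":1}]'
cat >> h.py <<'E'
from scipy.optimize import minimize
def fitcyl(name,l,rad,hgt,g,k=0):
    c=get_calibration(name);m=masks_of(name,l)[k]["region"].astype(np.uint8)
    m=cv2.drawContours(np.zeros_like(m),[cv2.convexHull(circ(m).astype(np.int32))],-1,1,-1)
    t=np.linspace(0,2*np.pi,60);Rm=rot(c).T;o=np.array(c["xyz"],float)
    def sil(p):
        P=np.vstack([np.c_[p[0]+rad*np.cos(t),p[1]+rad*np.sin(t),0*t+z] for z in(0,hgt)])
        uv=cv2.projectPoints(P,cv2.Rodrigues(Rm)[0],-Rm@o,np.array(c["K"]),np.array([c["k1"],0,0,0,0.]))[0]
        a=np.zeros(m.shape,np.uint8);cv2.fillConvexPoly(a,cv2.convexHull((uv*16).round().astype(np.int32)),1,shift=4);return a
    f=lambda p:float((sil(p)!=m).sum())/m.sum()
    r=minimize(f,g,method="Nelder-Mead",options=dict(initial_simplex=[g,[g[0]+8,g[1]],[g[0],g[1]+8]]))
    p,M,s=tool();print(name,l,r.x.round(1),"err",round(r.fun,3),"tool d",(np.r_[r.x-p[:2],0]@M).round(1));return r.x
E
python3 - <<'E'
from h import *
print(tool()[0])
for n in("top","scene"):
    f=grab_frame(n)
    for a in(("large_tin",50,60,[560,278]),("small_tin",34,50,[445,-295])):
        try: fitcyl(n,*a)
        except Exception as e: print(n,a,e)
E
```

```text
time_s: 5.37
ee_pos: [433.4, 93.9, 153.5]
tcp_rot: [0.004, 0.147, 0.989, 0.001]
wrist_force: [-0.1, 0.2, -0.8]
finger_gap: 0.225
gripper_force: 30.0
[433.41809564  93.88394503 153.54310229]
top large_tin [570.9 287. ] err 0.06 tool d [-7.770e+01  2.256e+02  1.000e-01]
top small_tin [ 442.3 -307.4] err 0.082 tool d [-127.8 -380.3   -0. ]
scene large_tin [571.3 285.7] err 0.031 tool d [-79.2 224.7  -0.5]
scene small_tin [ 444.  -305.2] err 0.06 tool d [-128.9 -377.8   -0. ]
```

```bash
python3 -m jog '[{"delta_pos":[-1,3,0],"rot":[0,0,0],"gripper":1},{"delta_pos":[-2.3,6.5,0],"rot":[0,0,0],"gripper":1},{"delta_pos":[-3.6,10.3,0],"rot":[0,0,0],"gripper":1},{"delta_pos":[-4.9,14,0],"rot":[0,0,0],"gripper":1},{"delta_pos":[-6.2,17.7,0],"rot":[0,0,0],"gripper":1},{"delta_pos":[-7.3,20.9,1],"rot":[0,0,0],"gripper":1},{"delta_pos":[-7.85,22.5,2.5],"rot":[0,0,0],"gripper":1},{"delta_pos":[-7.85,22.5,4],"rot":[0,0,0],"gripper":1},{"delta_pos":[-7.85,22.5,4.5],"rot":[0,0,0],"gripper":1},{"delta_pos":[-7.85,22.5,4.5],"rot":[0,0,0],"gripper":1},{"delta_pos":[-7.85,22.5,4.5],"rot":[0,0,0],"gripper":1},{"delta_pos":[-7.85,22.5,4.5],"rot":[0,0,0],"gripper":1}]'
python3 - <<'E'
from h import *
print(tool()[0])
f=grab_frame("scene");cv2.imwrite("pics/s2.png",cv2.resize(f[150:350,320:600],None,fx=2.8,fy=2.8))
look("scene","large_lid",87+15,54)
E
```

```text
time_s: 6.67
ee_pos: [572.1, 285.8, 105.5]
tcp_rot: [0.0, 0.147, 0.989, 0.0]
wrist_force: [-0.8, 0.4, -0.0]
finger_gap: 0.23
gripper_force: 30.0
[572.10424409 285.80529002 105.54888127]
scene large_lid 0.94 xy [577.6 284.2] r 53.9 want 54 tool d mm [-5.6 -0.2  0. ]
```

View pics/s2.png

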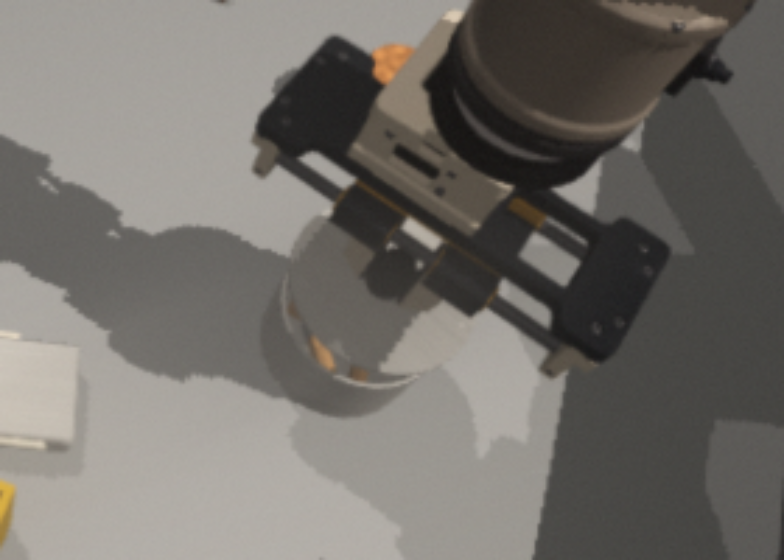

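The crop shows the lid held level above the large tin, within a few mm of centred. Lowering now.

```bash
python3 -m jog '[{"delta_pos":[0.15,0,1.5],"rot":[0,0,0],"gripper":1},{"delta_pos":[0.15,0,2.5],"rot":[0,0,0],"gripper":1},{"delta_pos":[0.15,0,3.1],"rot":[0,0,0],"gripper":1},{"delta_pos":[0.15,0,3.5],"rot":[0,0,0],"gripper":1},{"delta_pos":[0.15,0,3.6],"rot":[0,0,0],"gripper":1},{"delta_pos":[0.15,0,3.6],"rot":[0,0,0],"gripper":1},{"delta_pos":[0.15,0,3.6],"rot":[0,0,0],"gripper":1}]'
```

```text
time_s: 7.4
ee_pos: [570.4, 286.6, 69.3]
tcp_rot: [0.0, 0.147, 0.989, 0.0]
wrist_force: [-2.6, -0.6, 5.2]
finger_gap: 0.225
gripper_force: 30.0
```

```bash
python3 -m jog '[{"delta_pos":[0,0,0],"rot":[0,0,0],"gripper":0},{"delta_pos":[0,0,0],"rot":[0,0,0],"gripper":0},{"delta_pos":[0,0,0],"rot":[0,0,0],"gripper":0},{"delta_pos":[0,0,0],"rot":[0,0,0],"gripper":0},{"delta_pos":[0,0,-1],"rot":[0,0,0],"gripper":0},{"delta_pos":[0,0,-3],"rot":[0,0,0],"gripper":0},{"delta_pos":[0,0,-6],"rot":[0,0,0],"gripper":0},{"delta_pos":[0,0,-9],"rot":[0,0,0],"gripper":0},{"delta_pos":[0,0,-10],"rot":[0,0,0],"gripper":0},{"delta_pos":[0,0,-10],"rot":[0,0,0],"gripper":0}]'
python3 - <<'E'
from h import *
p,M,s=tool();print(p,s["finger_gap"],"to small lid",((np.array([613,-110,170])-p)@M).round(1))
f=grab_frame("scene");look("scene","small_lid",15,38);grab_frame("top");look("top","small_lid",15,38)
E
```

```text
time_s: 8.23
ee_pos: [572.1, 287.3, 172.8]
tcp_rot: [0.003, 0.147, 0.989, 0.002]
wrist_force: [-0.1, 0.6, 0.6]
finger_gap: 0.498
gripper_force: 0.0
[572.0722112  287.34662116 172.78771073] 0.49826417623194924 to small lid [-154.6 -368.3    2. ]
scene small_lid 0.84 xy [ 614.4 -108.1] r 39.2 want 38 tool d mm [-1.575e+02 -3.645e+02  2.000e-01]
top small_lid 0.8 xy [ 611.6 -110.6] r 37.9 want 38 tool d mm [-1.556e+02 -3.676e+02  3.000e-01]
top small_lid 0.47 xy [ 439.5 -310.7] r 41.0 want 38 tool d mm [ -49.1 -609.1    1. ]
```

```bash
python3 -m jog '[{"delta_pos":[-15.5,-36.7,0],"rot":[0,0,0],"gripper":0},{"delta_pos":[-15.5,-36.7,0],"rot":[0,0,0],"gripper":0},{"delta_pos":[-15.5,-36.7,0],"rot":[0,0,0],"gripper":0},{"delta_pos":[-15.5,-36.7,0],"rot":[0,0,0],"gripper":0},{"delta_pos":[-15.5,-36.7,0],"rot":[0,0,0],"gripper":0},{"delta_pos":[-15.5,-36.7,0],"rot":[0,0,0],"gripper":0},{"delta_pos":[-15.5,-36.7,0],"rot":[0,0,0],"gripper":0},{"delta_pos":[-15.5,-36.7,0],"rot":[0,0,0],"gripper":0},{"delta_pos":[-15.5,-36.7,0],"rot":[0,0,0],"gripper":0},{"delta_pos":[-15.5,-36.7,0],"rot":[0,0,0],"gripper":0},{"delta_pos":[-15.5,-36.7,0],"rot":[0,0,0],"gripper":0},{"delta_pos":[-15.5,-36.7,0],"rot":[0,0,0],"gripper":0}]'
python3 - <<'E'
from h import *
grab_frame("top");grab_frame("top");p,M,s=tool();print(p,M.round(3))
look("wrist","small_lid",15,38)
f=grab_frame("scene");cv2.imwrite("pics/s3.png",cv2.resize(f[180:330,370:540],None,fx=3.5,fy=3.5))
E
```

```text
time_s: 9.53
ee_pos: [611.5, -110.8, 167.4]
tcp_rot: [-0.001, 0.148, 0.989, 0.0]
wrist_force: [-0.3, 0.6, -0.6]
finger_gap: 0.501
gripper_force: 0.0
[ 611.67098523 -108.48412038  167.89422052] [[-0.957  0.29  -0.001]
 [ 0.29   0.957  0.001]
 [ 0.002  0.001 -1.   ]]
wrist small_lid 0.61 xy [ 613.1 -108.8] r 38.1 want 38 tool d mm [-1.4 -0.5 -0. ]
```

View pics/s3.png

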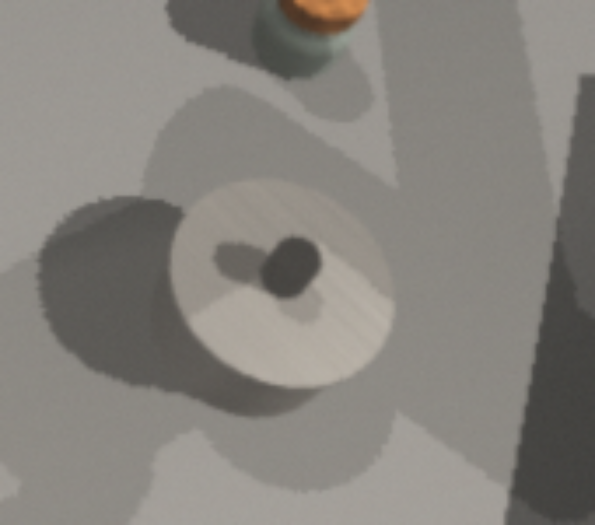

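The crop shows the large lid flat on its tin, and the wrist view puts me within 2 mm of the small lid. Descending to grasp it.

```bash
python3 -m jog '[{"delta_pos":[-0.1,0,4],"rot":[0,0,0],"gripper":0},{"delta_pos":[-0.1,0,8],"rot":[0,0,0],"gripper":0},{"delta_pos":[-0.1,0,11.5],"rot":[0,0,0],"gripper":0},{"delta_pos":[-0.1,0,13.7],"rot":[0,0,0],"gripper":0},{"delta_pos":[-0.1,0,14.6],"rot":[0,0,0],"gripper":0},{"delta_pos":[-0.1,0,14.6],"rot":[0,0,0],"gripper":0.3},{"delta_pos":[-0.1,0,14.6],"rot":[0,0,0],"gripper":1},{"delta_pos":[-0.1,0,14.6],"rot":[0,0,0],"gripper":1},{"delta_pos":[-0.1,0,14.6],"rot":[0,0,0],"gripper":1},{"delta_pos":[-0.1,0,14.6],"rot":[0,0,0],"gripper":1},{"delta_pos":[-0.1,0,14.6],"rot":[0,0,0],"gripper":1},{"delta_pos":[-0.1,0,14.6],"rot":[0,0,0],"gripper":1}]' 30
python3 -m jog '[{"delta_pos":[0,0,0],"rot":[0,0,0],"gripper":1},{"delta_pos":[0,0,0],"rot":[0,0,0],"gripper":1},{"delta_pos":[0,0,0],"rot":[0,0,0],"gripper":1}]'
```

```text
time_s: 10.78
ee_pos: [614.3, -110.0, 24.7]
tcp_rot: [0.002, 0.147, 0.989, -0.0]
wrist_force: [-0.2, 0.6, 6.6]
finger_gap: 0.226
gripper_force: 30.0
time_s: 11.03
ee_pos: [614.3, -110.0, 24.7]
tcp_rot: [0.002, 0.147, 0.989, -0.0]
wrist_force: [1.8, 2.0, 6.3]
finger_gap: 0.229
gripper_force: 30.0
```

```bash
python3 -m jog '[{"delta_pos":[0,0,-4],"rot":[0,0,0],"gripper":1},{"delta_pos":[0,0,-8],"rot":[0,0,0],"gripper":1},{"delta_pos":[0,0,-12],"rot":[0,0,0],"gripper":1},{"delta_pos":[1,-2.2,-12],"rot":[0,0,0],"gripper":1},{"delta_pos":[2.5,-5.6,-12],"rot":[0,0,0],"gripper":1},{"delta_pos":[4.1,-9.1,-12],"rot":[0,0,0],"gripper":1},{"delta_pos":[5.7,-12.6,-12],"rot":[0,0,0],"gripper":1},{"delta_pos":[7.3,-16.1,-12],"rot":[0,0,0],"gripper":1},{"delta_pos":[8.9,-19.6,-12],"rot":[0,0,0],"gripper":1},{"delta_pos":[10.2,-22.6,-11],"rot":[0,0,0],"gripper":1},{"delta_pos":[10.7,-23.7,-10],"rot":[0,0,0],"gripper":1},{"delta_pos":[10.7,-23.7,-9],"rot":[0,0,0],"gripper":1}]'
python3 -m jog '[{"delta_pos":[0,0,1],"rot":[0,0,0],"gripper":1},{"delta_pos":[0,0,1],"rot":[0,0,0],"gripper":1},{"delta_pos":[0,0,1],"rot":[0,0,0],"gripper":1}]'
python3 - <<'E'
from h import *
p=tool()[0];print(p)
f=grab_frame("scene");cv2.imwrite("pics/s4.png",cv2.resize(f[40:190,110:310],None,fx=4,fy=4,interpolation=2))
look("scene","small_lid",p[2]-24.7+15,38)
E
```

```text
time_s: 12.03
ee_pos: [440.0, -308.1, 113.0]
tcp_rot: [0.0, 0.149, 0.989, -0.001]
wrist_force: [-0.0, 1.0, 0.0]
finger_gap: 0.231
gripper_force: 30.0
time_s: 12.28
ee_pos: [442.3, -304.4, 102.3]
tcp_rot: [-0.0, 0.146, 0.989, 0.0]
wrist_force: [0.7, -0.1, -0.5]
finger_gap: 0.23
gripper_force: 30.0
[ 442.25072593 -304.39391704  102.26507866]
scene small_lid 0.62 xy [ 446. -303.] r 37.6 want 38 tool d mm [-2.6  2.8  0. ]
```

View pics/s4.png

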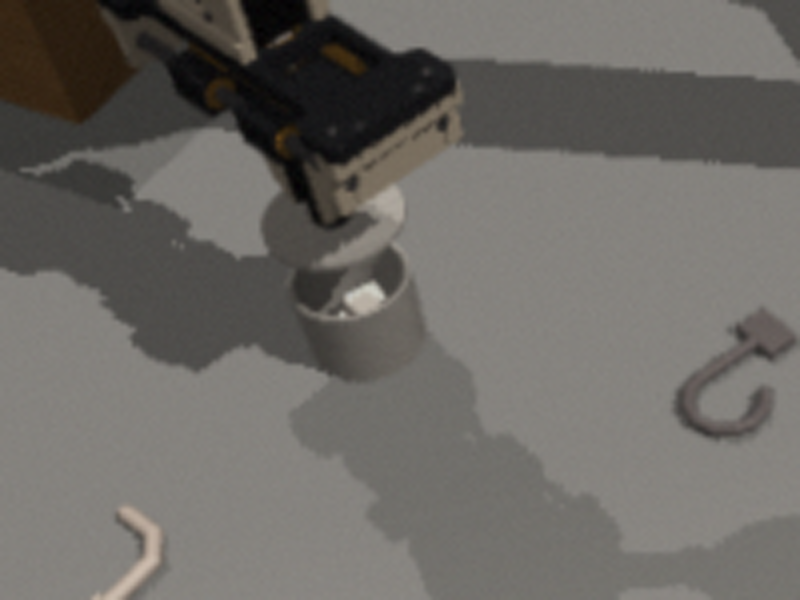

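The crop shows the lid held level just above the small tin, with its rim centred at about (352,282), about 2–3 mm off. I'll lower it with that small correction.

```bash
python3 -m jog '[{"delta_pos":[0.1,-0.2,1.5],"rot":[0,0,0],"gripper":1},{"delta_pos":[0.1,-0.2,2.6],"rot":[0,0,0],"gripper":1},{"delta_pos":[0.1,-0.2,3.3],"rot":[0,0,0],"gripper":1},{"delta_pos":[0.1,-0.2,3.8],"rot":[0,0,0],"gripper":1},{"delta_pos":[0.1,-0.2,3.95],"rot":[0,0,0],"gripper":1},{"delta_pos":[0.1,-0.2,3.95],"rot":[0,0,0],"gripper":1},{"delta_pos":[0.1,-0.2,3.95],"rot":[0,0,0],"gripper":1}]'
```

```text
time_s: 13.02
ee_pos: [440.6, -307.3, 63.7]
tcp_rot: [0.0, 0.147, 0.989, -0.0]
wrist_force: [0.3, 0.5, -0.3]
finger_gap: 0.23
gripper_force: 30.0
```

No contact yet, so I'll go about 1–2 mm lower.

```bash
python3 -m jog '[{"delta_pos":[0,0,0.1],"rot":[0,0,0],"gripper":1},{"delta_pos":[0,0,0.15],"rot":[0,0,0],"gripper":1},{"delta_pos":[0,0,0.15],"rot":[0,0,0],"gripper":1}]'
```

```text
time_s: 13.27
ee_pos: [440.7, -307.5, 62.8]
tcp_rot: [0.001, 0.147, 0.989, -0.0]
wrist_force: [-0.9, 1.0, 5.6]
finger_gap: 0.228
gripper_force: 30.0
```

Contact came at the expected seated height (62.7 mm). Releasing and retreating.

```bash
python3 -m jog '[{"delta_pos":[0,0,0],"rot":[0,0,0],"gripper":0},{"delta_pos":[0,0,0],"rot":[0,0,0],"gripper":0},{"delta_pos":[0,0,0],"rot":[0,0,0],"gripper":0},{"delta_pos":[0,0,0],"rot":[0,0,0],"gripper":0},{"delta_pos":[0,0,-1],"rot":[0,0,0],"gripper":0},{"delta_pos":[0,0,-3],"rot":[0,0,0],"gripper":0},{"delta_pos":[0,0,-6],"rot":[0,0,0],"gripper":0},{"delta_pos":[0,0,-10],"rot":[0,0,0],"gripper":0},{"delta_pos":[0,5,-12],"rot":[0,0,0],"gripper":0},{"delta_pos":[0,9,-12],"rot":[0,0,0],"gripper":0},{"delta_pos":[0,13,-12],"rot":[0,0,0],"gripper":0},{"delta_pos":[0,13,-12],"rot":[0,0,0],"gripper":0}]'
python3 - <<'E'
from h import *
grab_frame("top");f=grab_frame("scene")
a=cv2.resize(f[60:180,130:290],(480,360));b=cv2.resize(f[200:320,370:530],(480,360))
cv2.imwrite("pics/s5.png",cv2.resize(np.hstack([a,b]),(800,300)))
for n in("scene","top"):
    look(n,"small_lid",53,38);look(n,"large_lid",63,54)
E
```

```text
time_s: 14.27
ee_pos: [479.0, -177.9, 183.2]
tcp_rot: [0.001, 0.145, 0.989, 0.001]
wrist_force: [-0.2, 1.3, 0.4]
finger_gap: 0.5
gripper_force: 0.0
scene small_lid 0.88 xy [ 442.9 -307.8] r 38.8 want 38 tool d mm [-2.500e+00 -1.292e+02  1.000e-01]
scene large_lid 0.86 xy [572.6 285.6] r 55.1 want 54 tool d mm [ 4.64e+01  4.77e+02 -1.00e-01]
top small_lid 0.58 xy [ 423.8 -305. ] r 33.8 want 38 tool d mm [  16.1 -131.4    0. ]
top large_lid 0.73 xy [569.8 285.4] r 55.5 want 54 tool d mm [4.900e+01 4.757e+02 1.000e-01]
```

View pics/s5.png

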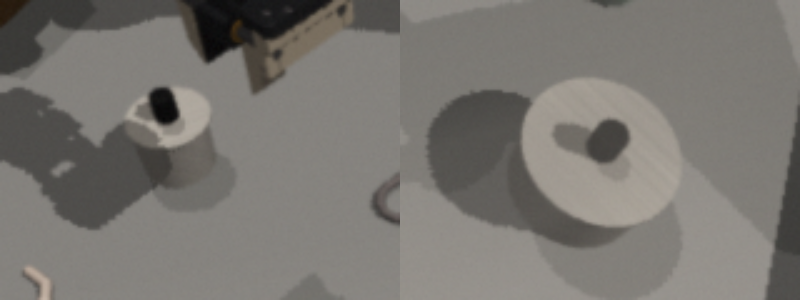

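Both lids sit flat and centred on their upright tins: the small one at (168,117) and the large one at (600,150) in the composite. The gripper is clear, so I'm handing in.

```bash
python3 -c "from plant import *; print(close_job())"
```

```text
the job is handed in; nothing more can be done
None
```

Each lid is on its matching tin, looking level and fully down in the final camera check, with both tins upright; I handed the job in at about 14.5 s, but no verdict came back.

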